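Prop open the electrode chest

TASK

Lift the blue electrode chest's lid right up by its black bar, swing the red prop rod up under it, and ease the lid down until the rod's tip sits in the hole of the yellow bracket and holds the lid open. Then let go, and leave the things lying around the chest where they are.

Things in the scene. Friction and masses are not known exactly. Their poses are not given: they have to be found in the camera images.
- chest: blue steel chest fixed to the bench, 180 (x) by 240 (y) by 100 mm high, closed by the lid. Origin: centre of its underside. Its x points from the front (bar side, towards the robot) to the hinge side, y to the left side that carries the prop rod, z up. In its frame, mm: lid hinge (90, 0, 100), rod pivot (-70, 132, 70).
- lid (a joint): lid angle, 0 shut, grows as it opens, stop at 1.35 rad. Lid 0.75 kg +-15 %. Stiff damped hinge: left above 1.3 rad the lid stays up; left lower it may sink by itself (0.1 rad/s near 1.0 rad, 0.3 rad/s near shut). Lifting at the bar takes 5 to 10 N. Propped, it rests at 1.01 rad with the rod at 2.16 rad.
- rod (a joint): angle of the prop rod about its pivot (axis: chest's y): 0 points level to the front (chest -x), pi/2 upright, more leans back to the hinge; stops at 0 and 2.65 rad. It starts at 0.9 to 1.4 rad. The stiff pivot leaves it where it is put; about 1 N at the pin turns it. To pass under the bracket's lip it needs the lid above about 1.25 rad.
- lid_hinge (a point): point on the lid's hinge axis at the middle of the chest's width, 100 mm above the bench. The point's axes turn with the lid: its -x runs along the lid from the hinge to the bar.
- lid_bar (a point): middle of the lid's black handle bar: round, 12 mm thick, 128 mm long along the chest's y, 222 mm from the hinge axis, on two thin arms 60 mm either side of the middle. 36 mm are free between bar and lid edge; the bar may turn between the fingers. Axes as for lid_hinge.
- lid_hole (a point): where the rod tip's centre lies when seated: in the hole of the yellow bracket at the lid's left side (22 by 16 mm, 16 mm deep, open on the underside). 132.5 mm from the hinge, 132 mm left of the middle. The bracket is a plate 50 to 143 mm from the hinge, 118 to 146 mm left of the middle; a lip hangs 10 mm down at the hole's bar side.
- rod_pivot (a point): pivot of the prop rod, on the chest's left side, 12 mm off the wall, 70 mm above the bench.
- rod_tip (a point): centre of the rod's round tip. The rod is red, 9 mm thick, 179 mm from the pivot to here, and moves upright 132 mm left of the chest's middle. Swung past 2.2 rad under the fully raised lid, it is met by the bracket as the lid comes down: the tip slides outward along it and drops into the hole. Left short of 2.15 rad it misses the hole.
- rod_pin (a point): point on the rod's side pin: a steel pin 10 mm thick that sticks out 90 mm to the chest's left (away from it) from the rod, 120 mm from the pivot, with a 16 mm black ball at its end. This point lies on the pin's axis, 60 mm out from the rod. Push or pinch it near the fingertips, following its arc.
- weldment: bystander: loose open welded box of bright metal plate with copper-coloured seams, 80 by 80 by 89 mm, origin under its centre.
- can: bystander: loose upright can with an orange label, 60 mm across, 150 mm high, origin under its centre.
- brush: bystander: loose wire brush with wooden handle, lying on the bench off the chest's front right corner.

How it is judged:
On the way, in this order (a step that is already met when the one before it is completed fails the run):
1. the lid is lifted nearly to its stop (value of joint lid above 1.2 rad), for 0.2 s.
2. the rod is swung up and back, past upright, under the raised lid (value of joint rod above 2 rad and value of joint lid above 0.95 rad), for 0.1 s.
3. the rod's tip is in the bracket's hole (distance between rod_tip and lid_hole below 0.009 m), for 0.2 s.
At the end, for the whole second after the job is handed in: The rod's tip is within 9 mm of its seat in the bracket's hole, the lid stands open on it (above 0.95 rad) and at rest (below 0.03 rad/s) (distance between rod_tip and lid_hole below 0.009 m and value of joint lid above 0.95 rad and velocity of joint lid between -0.03 and 0.03 rad/s); the robot touches nothing.
It fails at once if the weldment is shoved more than 3 cm (distance of weldment from where it was at the start of the episode above 0.03 m).
It fails at once if the can is shoved more than 3 cm (distance of can from where it was at the start of the episode above 0.03 m).
It fails at once if the brush is shoved more than 3 cm (distance of brush from where it was at the start of the episode above 0.03 m).
It also fails if it takes over 67 s, if anything falls off the work surface, if the arm or the gripper's body presses on something with over 40 N, if the wrist force passes 120 N, or if a joint passes its speed limit or range.

ROBOT

A 7-joint arm with a two-finger parallel gripper is mounted at the origin on the work surface. World frame = base frame: x ahead of the robot, y to its left, z up, the work surface at z = 0. Lengths are in m, angles in rad, forces in N, time in s.
With the tool pointing down it reaches from about 0.35 to 0.9 m from the base axis. Payload 8.1 kg.
Tool frame: the origin (TCP) lies midway between the tips of the shut fingers; the grasp point (between the pads) lies arm.hold_point_z behind it (arm.hold_point_z is the distance from the TCP to the grasp point, in m); z points along the fingers, x is the direction in which the jaws open and shut, and the axes are right-handed (so a half turn about z gives the same grasp; the last joint's range is limited). The gripper opens to 92 mm and grips with 3 to 60 N. Pads are 19 mm wide; open, the fingers measure 130 mm over their backs; the gripper's body (75 mm by 190 mm) begins 47 mm behind the grasp point.
Start: joints at [-1.316, 0.434, 0.025, 1.573, -0.012, 1.134, -0.075], TCP at [0.219, 0.585, 0.227] pointing down, gripper open.
Joint ranges: [-2.62, 2.62], [-0.44, 2.09], [-1.27, 1.32], [0.08, 2.57], [-1.32, 4.46], [0.12, 2], [-2.74, 2.74]. Speed limits (rad/s): [2.22, 2.22, 3.01, 3.01, 3.14, 3.14, 3.14].

INTERFACE

Orientations are given as a rotation vector (axis times angle).
In Python, from cell import arm gives the robot as it stands.
- The arm moves only by the shell command python3 -m pendant 'ROWS' [FORCE]. ROWS is JSON, a list of rows, each an object with "dp": the shift along the tool's x, y, z in m, a list of three; "rotation": the turn, a rotation vector about the tool's x, y, z in rad, a list of three; "fingers": the closure, from -1 (fully open) to 1 (shut). In form: [{"dp": [x, y, z], "rotation": [rx, ry, rz], "fingers": fingers}, ...]. A call has 1 to 20 rows; each row is the pose to reach, as a shift and turn from the pose measured when the call began, along the tool's axes at that moment; what a row does not reach only later rows make up. A row lasts 1/8 s, in which the tool goes at most 62.5 mm and 10.7 degrees, less where a joint would pass 70% of its speed; a pose out of reach is approached as far as the arm can. A call with a gripper value outside its range is refused whole. The fingers move at their own pace and stop on an object; FORCE is the grip in N (left out, the last holds). Time passes only in rows, so rows that repeat a pose let the fingers close. It gives the time, the measured TCP pose, the force and the opening at its end, in the units of the state.
- arm.observe(): the state, without advancing time (a new reading comes with each control period).
- arm.get_image(name): name is "side" or "top"; returns the picture (400x640x3 uint8, blue, green, red); there is no depth.
- arm.camera_params(name): a dict with "camera_matrix" (3x3 intrinsics, pixels), "rvec" (rotation vector, rad) and "tvec" (3), from world to camera coordinates, as OpenCV has them. Camera axes: x right, y down, z forward; pixel columns grow to the right and rows downward; lengths in m; the calibration is good to about 2 mm. A picture is of the moment at which its call begins. camera_params takes no time and is no camera call.
- arm.sign_off(): hands the job in, once; it reports no verdict.
The state is a dict: "clock": time; "joints": joint angles; "dq": joint speeds; "joint_efforts": joint torques, N m; "position": TCP position; "ee_rot": TCP orientation; "force": force on the tool from outside, world axes, zero at the start; "ft_torque": the same for the moment, N m; "width": opening from 0.0 (shut) to 1.0 (fully open).
Only numpy, scipy, OpenCV 4.12 (cv2) and the standard library are available. Lean on these libraries where they do the work, as an engineer would, in place of code of your own. Each camera call takes 0.05 s, during which the arm holds its last target.

## Working session

There is one attempt and no reset: what is moved stays moved. The work goes in short steps, Python scripts to look and compute and a shell command to move; the robot and the scene stay as the last step left them, time stands still between calls to the robot, and variables do not carry over. Pictures are saved under pics/ and viewed, and the job is handed in when it is done.

```bash
ls; mkdir -p pics
python3 - <<'E'
from cell import arm
import cv2
print(arm.observe()); print(arm.hold_point_z)
for n in("side","top"):
    p=arm.camera_params(n); print(n,p)
    cv2.imwrite(f"pics/{n}0.png",arm.get_image(n))
E
```

```text
pics
{'clock': 0.0, 'joints': array([-1.3155653 ,  0.43520864,  0.02499412,  1.57406946, -0.0116176 ,
        1.13400317, -0.07506353]), 'dq': array([-0.00076974,  0.00051111, -0.00092735, -0.0001909 , -0.0002079 ,
       -0.00127171,  0.00035041]), 'joint_efforts': array([ 2.78678311e-05, -6.67883849e+01,  9.84603725e-01, -3.14434040e+01,
       -6.05268474e-02,  4.34525299e-02,  1.64533758e-04]), 'position': array([0.21878625, 0.58492269, 0.22596481]), 'ee_rot': array([ 2.58055757e+00,  1.79000876e+00, -1.86475283e-03]), 'force': array([-0.19647147,  0.24570757,  0.680265  ]), 'ft_torque': array([ 0.00443388, -0.03459185, -0.03554445]), 'width': 1.0025935828884012}
0.0188
side {'camera_matrix': array([[422.10803068,   0.        , 314.15668008],
       [  0.        , 422.10803068, 197.12914936],
       [  0.        ,   0.        ,   1.        ]]), 'rvec': array([ 2.26801732, -0.37531455,  0.1506803 ]), 'tvec': array([-0.52337904,  0.29193494,  1.09294949])}
top {'camera_matrix': array([[373.14061102,   0.        , 321.11357679],
       [  0.        , 373.14061102, 199.2786061 ],
       [  0.        ,   0.        ,   1.        ]]), 'rvec': array([ 2.15952655, -2.16758551,  0.11689867]), 'tvec': array([0.08638657, 0.59246192, 1.09700293])}
```

View pics/side0.png

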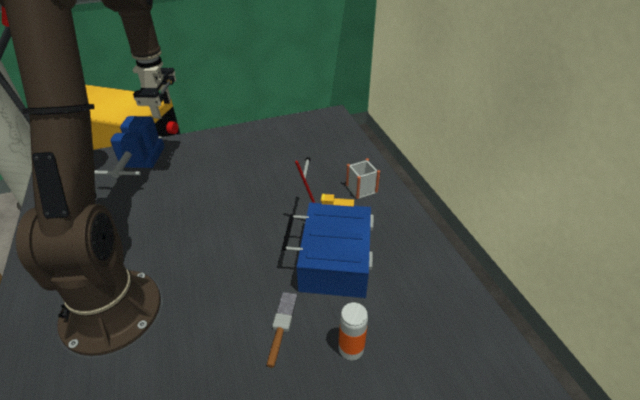

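View pics/top0.png

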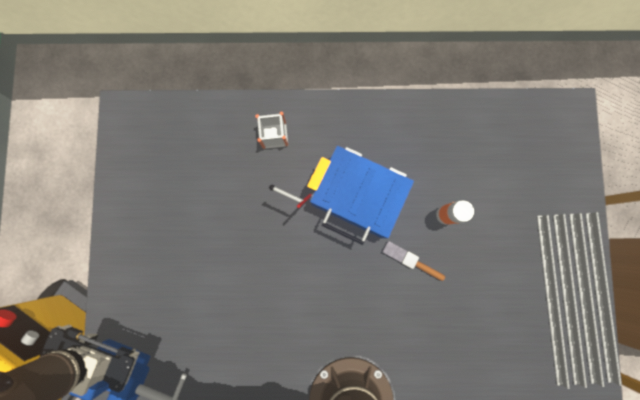

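The top view shows the blue lid around (362,192), the bar at about (345,232), the yellow bracket at (319,174), and the red rod near (305,200) with its pin's ball at (271,187). The weldment is at (271,131), the can at (462,211) and the brush at about (410,260). I'll measure the chest next.

```bash
cat > h.py <<'E'
import numpy as np, cv2
from scipy.spatial.transform import Rotation as R
from cell import arm
def cam(n):
    p=arm.camera_params(n); return p["camera_matrix"],R.from_rotvec(p["rvec"]).as_matrix(),np.array(p["tvec"])
def ray(n,uv):
    K,Rm,t=cam(n); c=-Rm.T@t; d=Rm.T@np.linalg.inv(K)@np.array([uv[0],uv[1],1.]); return c,d/np.linalg.norm(d)
def onz(n,uv,z):
    c,d=ray(n,uv); return c+d*(z-c[2])/d[2]
def tri(a,b):
    c1,d1=ray("top",a); c2,d2=ray("side",b)
    s=np.linalg.lstsq(np.c_[d1,-d2],c2-c1,rcond=None)[0]
    p,q=c1+s[0]*d1,c2+s[1]*d2; return (p+q)/2,np.linalg.norm(p-q)
def proj(n,P):
    K,Rm,t=cam(n); q=K@(Rm@np.asarray(P)+t); return q[:2]/q[2]
E
python3 - <<'E'
from h import *
t=cv2.imread("pics/top0.png"); s=cv2.imread("pics/side0.png")
hsv=cv2.cvtColor(t,cv2.COLOR_BGR2HSV)
m=cv2.inRange(hsv,(105,120,60),(130,255,255)); m[:, :250]=0
cs=max(cv2.findContours(m,0,1)[0],key=cv2.contourArea); 
P=np.array([onz("top",p[0],0.105)[:2] for p in cs])
r=cv2.minAreaRect((P*1000).astype(np.float32)); print(r); print(cv2.boxPoints(r))
my=cv2.inRange(hsv,(22,120,100),(35,255,255)); my[:,:250]=0
c=max(cv2.findContours(my,0,1)[0],key=cv2.contourArea);rr=cv2.minAreaRect(c);print("yel",rr)
print(onz("top",rr[0],.105))
cv2.imwrite("pics/topz.png",cv2.resize(t[90:290,240:490],None,fx=3,fy=3,interpolation=2))
cv2.imwrite("pics/sidez.png",cv2.resize(s[140:380,250:400],None,fx=2.5,fy=2.5,interpolation=2))
E
```

```text
((606.234619140625, -30.8907470703125), (241.42584228515625, 184.983154296875), 64.7863540649414)
[[ 471.13205  -100.70189 ]
 [ 638.491    -179.50375 ]
 [ 741.33716    38.920395]
 [ 573.9782    117.72226 ]]
yel ((318.5000305175781, 173.50001525878906), (9.391485214233398, 32.64659118652344), 26.56505012512207)
[0.65886433 0.09122085 0.105     ]
```

View pics/topz.png

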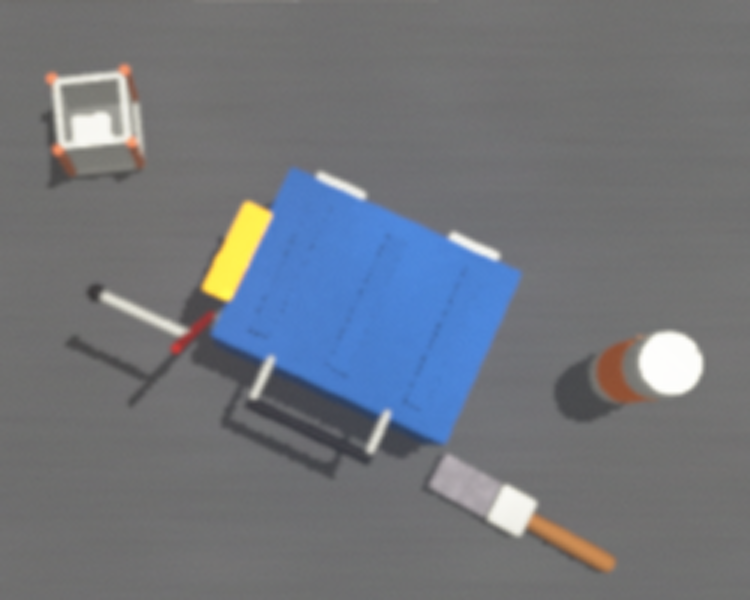

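View pics/sidez.png

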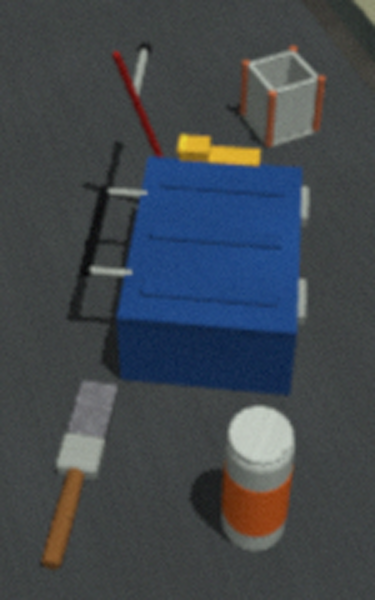

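Run:
```python
from h import *
for n,a,b in(("bar",(343.7,233.3),(289.2,232)),("tip",(298.3,206.7),(296.8,162)),("ball",(271.7,187.7),(308,158.8)),("yelcorner",None,None)):
    if a: print(n,*tri(a,b))
yaw=np.radians(-25.2); C=np.array([.6085,-.032,0]); Q=R.from_euler('z',yaw).as_matrix()
w=lambda p:C+Q@np.array(p)
print("bar",w((-.132,0,.1)),proj("top",w((-.132,0,.1))),proj("side",w((-.132,0,.1))))
piv=w((-.07,.132,.07)); print("piv",piv)
for a in(.9,1.,1.1,1.2,1.3,1.4):
    tip=w((-.07-.179*np.cos(a),.132,.07+.179*np.sin(a))); ball=w((-.07-.12*np.cos(a),.132+.09,.07+.12*np.sin(a)))
    print(a,tip,proj("top",tip),proj("side",tip),ball,proj("top",ball),proj("side",ball))
print(onz("top",(240+95/3,90+120/3),.05), onz("top",(240+660/3,90+365/3),.15))
```

```text
bar [0.48850456 0.020892   0.10237616] 0.00018628623411375797
tip [0.55161466 0.13999403 0.24037533] 7.623788850970693e-06
ball [0.6064769  0.2133369  0.18711345] 0.0005195983296300362
bar [0.48906283 0.02420287 0.1       ] [342.46829409 233.15438792] [289.14432909 231.72336445]
piv [0.60136497 0.11724172 0.07      ]
0.9 [0.50068651 0.16461741 0.21021552] [289.25492877 227.87780477] [277.35667177 169.30853369] [0.57219117 0.23043639 0.16399923] [266.30431681 201.7424501 ] [295.77100359 164.04258443]
1.0 [0.51385543 0.15842059 0.22062331] [291.39588173 222.45792522] [282.2272908  166.66985394] [0.58101949 0.2262821  0.17097652] [267.51901577 198.16004496] [298.86896525 162.38482843]
1.1 [0.52789871 0.15181232 0.22952612] [293.79112821 216.61975816] [287.54145958 164.44977419] [0.59043398 0.22185198 0.17694488] [268.90954937 194.36060591] [302.21842323 160.99596606]
1.2 [0.54267605 0.14485863 0.236835  ] [296.40983934 210.44322961] [293.24118427 162.68400718] [0.60034058 0.21719029 0.18184469] [270.45992783 190.39175372] [305.78367829 159.8951772 ]
1.3 [0.55803978 0.13762901 0.24247692] [299.21528362 204.01845034] [299.26059983 161.40247412] [0.61064029 0.21234361 0.18562698] [272.15105222 186.30515204] [309.52541524 159.09822248]
1.4 [0.57383641 0.13019568 0.2463955 ] [302.16570189 197.44335699] [305.52695438 160.62836919] [0.6212302  0.20736037 0.18825397] [273.9610627  182.15541577] [313.40123905 158.61705999]
[0.80371104 0.23395454 0.05      ] [ 0.54470782 -0.29085884  0.15      ]
```

```bash
cat >> h.py <<'E'
yaw=np.radians(-25.2); C=np.array([.608,-.033,0]); Q=R.from_euler('z',yaw).as_matrix()
w=lambda p:C+Q@np.array(p)
RT=Q@np.diag([1,-1,-1.])   # tool x = chest x, z down
def tilt(deg): # tool tilted about chest y; + moves the fingers' tips toward the hinge
    return Q@R.from_euler('y',-deg,degrees=True).as_matrix()@np.diag([1,-1,-1.])
def goal(P,Rt=RT,hold=False,st=None):
    s=st or arm.observe(); R0=R.from_rotvec(s["ee_rot"]).as_matrix()
    P=np.array(P,float)
    if hold: P=P-Rt[:,2]*-arm.hold_point_z
    dp=R0.T@(P-s["position"]); rv=R.from_matrix(R0.T@Rt).as_rotvec()
    return np.round(dp,4),np.round(rv,4)
def bar(a): return w((.09-.222*np.cos(a),0,.101+.222*np.sin(a)))
def st():
    s=arm.observe(); R0=R.from_rotvec(s["ee_rot"]).as_matrix(); g=s["position"]-R0[:,2]*arm.hold_point_z
    print("t",round(s["clock"],2),"tcp",s["position"].round(4),"holdchest",(Q.T@(g-C)).round(4),"F",s["force"].round(1),"w",round(s["width"]*92,1),"q",s["joints"].round(2),"zax",(Q.T@R0[:,2]).round(3))
E
python3 - <<'E'
from h import *
b=bar(0); print(b); st()
print(goal([.33,.30,.36])); print(goal([b[0],b[1],.25]))
E
```

```text
[0.48856283 0.02320287 0.101     ]
t 0.1 tcp [0.2187 0.585  0.226 ] holdchest [-0.6153  0.3935  0.2448] F [ 0.4 -0.6  0.3] w 92.1 q [-1.32  0.44  0.02  1.57 -0.01  1.13 -0.08] zax [ 0.    -0.001 -1.   ]
(array([-0.2282,  0.204 , -0.1336]), array([1.3000e-03, 1.0000e-03, 1.6528e+00]))
(array([-0.4317,  0.4495, -0.0233]), array([1.3000e-03, 1.0000e-03, 1.6528e+00]))
```

```bash
python3 -m pendant '[{"dp":[-0.04,0.04,-0.05],"rotation":[0,0,0.15],"fingers":0.4},{"dp":[-0.08,0.08,-0.09],"rotation":[0,0,0.33],"fingers":0.4},{"dp":[-0.12,0.12,-0.13],"rotation":[0,0,0.5],"fingers":0.4},{"dp":[-0.16,0.16,-0.13],"rotation":[0,0,0.67],"fingers":0.4},{"dp":[-0.2,0.2,-0.13],"rotation":[0,0,0.85],"fingers":0.4},{"dp":[-0.24,0.24,-0.13],"rotation":[0,0,1.02],"fingers":0.4},{"dp":[-0.28,0.28,-0.13],"rotation":[0,0,1.2],"fingers":0.4},{"dp":[-0.33,0.33,-0.13],"rotation":[0,0,1.38],"fingers":0.4},{"dp":[-0.38,0.38,-0.1],"rotation":[0,0,1.55],"fingers":0.4},{"dp":[-0.43,0.43,-0.06],"rotation":[0,0,1.653],"fingers":0.4},{"dp":[-0.4317,0.4495,-0.0233],"rotation":[0,0,1.653],"fingers":0.4},{"dp":[-0.4317,0.4495,-0.0233],"rotation":[0,0,1.653],"fingers":0.4},{"dp":[-0.4317,0.4495,-0.0233],"rotation":[0,0,1.653],"fingers":0.4}]' 20
python3 - <<'E'
from h import *
st(); b=bar(0); print(goal(b,hold=True))
E
```

```text
clock: 1.72
position: [0.4882, 0.0232, 0.2495]
ee_rot: [3.063, -0.687, -0.003]
force: [-0.3, 0.2, 0.1]
width: 0.3
t 1.73 tcp [0.4882 0.0232 0.2495] holdchest [-1.323e-01 -1.000e-04  2.683e-01] F [-0.3  0.2  0.1] w 27.6 q [-0.69  0.2   0.65  1.9  -0.14  1.09 -0.43] zax [-0.001 -0.003 -1.   ]
(array([ 0.0005, -0.0006,  0.1673]), array([ 0.0028,  0.0011, -0.0012]))
```

```bash
python3 -m pendant '[{"dp":[0,0,0.04],"rotation":[0,0,0],"fingers":0.4},{"dp":[0,0,0.08],"rotation":[0,0,0],"fingers":0.4},{"dp":[0,0,0.11],"rotation":[0,0,0],"fingers":0.4},{"dp":[0,0,0.11],"rotation":[0,0,0],"fingers":0.4}]' 20
python3 - <<'E'
from h import *
st(); b=bar(0); print(goal(b,hold=True))
t=arm.get_image("top");s=arm.get_image("side")
a=cv2.resize(t[160:290,280:430],None,fx=2.6,fy=2.6,interpolation=2); b=cv2.resize(s[140:290,250:400],None,fx=2.6,fy=2.6,interpolation=2)
a=cv2.copyMakeBorder(a,0,b.shape[0]-a.shape[0],0,0,0)
cv2.imwrite("pics/a1.png",np.hstack([a,b]))
E
```

```text
clock: 2.22
position: [0.4869, 0.0246, 0.1392]
ee_rot: [3.064, -0.683, -0.007]
force: [0.3, -0.1, 0.8]
width: 0.298
t 2.23 tcp [0.4869 0.0246 0.1392] holdchest [-0.134   0.0006  0.158 ] F [ 0.3 -0.1  0.8] w 27.4 q [-0.62  0.35  0.6   2.04 -0.26  0.83 -0.32] zax [-0.004 -0.004 -1.   ]
(array([0.0023, 0.0004, 0.0569]), array([0.0035, 0.0035, 0.001 ]))
```

View pics/a1.png

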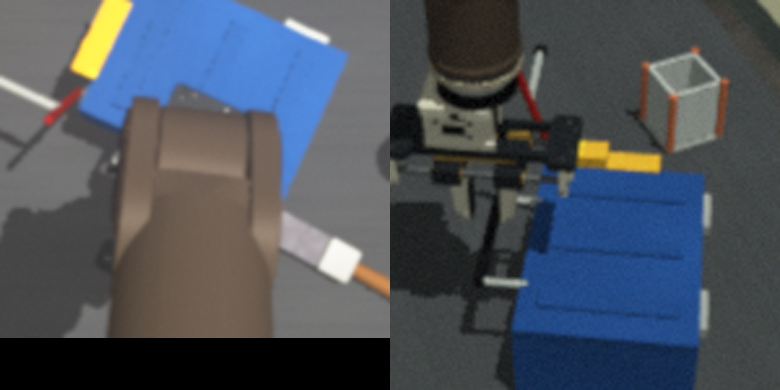

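The side view shows the two fingertips, at about (460,215) and (505,215), straddling the bar line at (490,240). The gripper body clears the lid, so I'll go down and close.

```bash
python3 -m pendant '[{"dp":[0.0023,0,0.03],"rotation":[0,0,0],"fingers":0.4},{"dp":[0.0023,0,0.056],"rotation":[0,0,0],"fingers":0.4},{"dp":[0.0023,0,0.056],"rotation":[0,0,0],"fingers":0.4},{"dp":[0.0023,0,0.056],"rotation":[0,0,0],"fingers":0.9},{"dp":[0.0023,0,0.056],"rotation":[0,0,0],"fingers":0.9},{"dp":[0.0023,0,0.056],"rotation":[0,0,0],"fingers":0.9},{"dp":[0.0023,0,0.056],"rotation":[0,0,0],"fingers":0.9}]' 25
python3 - <<'E'
from h import *
st(); s=arm.observe()
h0=s["position"]
for a in np.arange(.1,1.36,.1):
    print(round(a,2),(RT.T@(bar(a)-bar(0))).round(3))
E
```

```text
clock: 3.2
position: [0.4882, 0.0248, 0.086]
ee_rot: [-3.066, 0.683, 0.008]
force: [-10.5, 5.6, 10.9]
width: 0.118
t 3.2 tcp [0.4882 0.0248 0.086 ] holdchest [-0.1329  0.0013  0.1048] F [-10.5   5.6  10.9] w 10.9 q [-0.57  0.43  0.54  2.09 -0.34  0.71 -0.24] zax [-0.005 -0.    -1.   ]
0.1 [ 0.001  0.    -0.022]
0.2 [ 0.004 -0.    -0.044]
0.3 [ 0.01  -0.    -0.066]
0.4 [ 0.018  0.    -0.086]
0.5 [ 0.027 -0.    -0.106]
0.6 [ 0.039  0.    -0.125]
0.7 [ 0.052 -0.    -0.143]
0.8 [ 0.067  0.    -0.159]
0.9 [ 0.084  0.    -0.174]
1.0 [ 0.102  0.    -0.187]
1.1 [ 0.121 -0.    -0.198]
1.2 [ 0.142  0.    -0.207]
1.3 [ 0.163  0.    -0.214]
```

```bash
python3 -m pendant '[{"dp":[0,0,-0.011],"rotation":[0,0,0],"fingers":0.9},{"dp":[0.001,0,-0.022],"rotation":[0,0,0],"fingers":0.9},{"dp":[0.002,0,-0.033],"rotation":[0,0,0],"fingers":0.9},{"dp":[0.004,0,-0.044],"rotation":[0,0,0],"fingers":0.9},{"dp":[0.007,0,-0.055],"rotation":[0,0,0],"fingers":0.9},{"dp":[0.01,0,-0.066],"rotation":[0,0,0],"fingers":0.9},{"dp":[0.014,0,-0.076],"rotation":[0,0,0],"fingers":0.9},{"dp":[0.018,0,-0.086],"rotation":[0,0,0],"fingers":0.9},{"dp":[0.022,0,-0.096],"rotation":[0,0,0],"fingers":0.9},{"dp":[0.027,0,-0.106],"rotation":[0,0,0],"fingers":0.9}]' 25
python3 - <<'E'
from h import *
st(); s=arm.observe()
for a in np.arange(.5,1.36,.1):
    print(round(a,2),goal(bar(a),hold=True))
print(.57,goal(bar(.57),hold=True))
E
```

```text
clock: 4.45
position: [0.5123, 0.0134, 0.1921]
ee_rot: [-3.066, 0.683, 0.012]
force: [-4.4, 1.4, -6.8]
width: 0.117
t 4.45 tcp [0.5123 0.0134 0.1921] holdchest [-0.1062  0.0012  0.2109] F [-4.4  1.4 -6.8] w 10.8 q [-0.61  0.32  0.63  1.92 -0.23  0.98 -0.32] zax [-0.008 -0.001 -1.   ]
0.5 (array([0.0015, 0.0012, 0.0035]), array([0.001 , 0.0076, 0.0017]))
0.6 (array([ 0.013 ,  0.0012, -0.0156]), array([0.001 , 0.0076, 0.0017]))
0.7 (array([ 0.0263,  0.0013, -0.0333]), array([0.001 , 0.0076, 0.0017]))
0.8 (array([ 0.0413,  0.0013, -0.0497]), array([0.001 , 0.0076, 0.0017]))
0.9 (array([ 0.0578,  0.0014, -0.0644]), array([0.001 , 0.0076, 0.0017]))
1.0 (array([ 0.0758,  0.0014, -0.0775]), array([0.001 , 0.0076, 0.0017]))
1.1 (array([ 0.095 ,  0.0015, -0.0887]), array([0.001 , 0.0076, 0.0017]))
1.2 (array([ 0.1151,  0.0015, -0.0979]), array([0.001 , 0.0076, 0.0017]))
1.3 (array([ 0.1361,  0.0016, -0.1051]), array([0.001 , 0.0076, 0.0017]))
0.57 (array([ 0.0093,  0.0012, -0.01  ]), array([0.001 , 0.0076, 0.0017]))
```

```bash
python3 -m pendant '[{"dp":[0.006,0,-0.01],"rotation":[0,0.003,0],"fingers":0.9},{"dp":[0.012,0,-0.018],"rotation":[0,0.007,0],"fingers":0.9},{"dp":[0.018,0,-0.027],"rotation":[0,0.007,0],"fingers":0.9},{"dp":[0.025,0,-0.036],"rotation":[0,0.007,0],"fingers":0.9},{"dp":[0.033,0,-0.044],"rotation":[0,0.007,0],"fingers":0.9},{"dp":[0.04,0,-0.052],"rotation":[0,0.007,0],"fingers":0.9},{"dp":[0.048,0,-0.06],"rotation":[0,0.007,0],"fingers":0.9},{"dp":[0.057,0,-0.067],"rotation":[0,0.007,0],"fingers":0.9},{"dp":[0.066,0,-0.073],"rotation":[0,0.007,0],"fingers":0.9},{"dp":[0.075,0,-0.079],"rotation":[0,0.007,0],"fingers":0.9},{"dp":[0.084,0,-0.085],"rotation":[0,0.007,0],"fingers":0.9},{"dp":[0.094,0,-0.09],"rotation":[0,0.007,0],"fingers":0.9},{"dp":[0.104,0,-0.095],"rotation":[0,0.007,0],"fingers":0.9},{"dp":[0.114,0,-0.099],"rotation":[0,0.007,0],"fingers":0.9},{"dp":[0.125,0,-0.103],"rotation":[0,0.007,0],"fingers":0.9},{"dp":[0.135,0,-0.106],"rotation":[0,0.007,0],"fingers":0.9},{"dp":[0.14,0,-0.107],"rotation":[0,0.007,0],"fingers":0.9},{"dp":[0.14,0,-0.107],"rotation":[0,0.007,0],"fingers":0.9}]' 25
python3 - <<'E'
from h import *
st(); s=arm.observe()
for a in (1.2,1.25,1.3,1.33,1.35):
    print(round(a,2),goal(bar(a),hold=True))
t=arm.get_image("top");s=arm.get_image("side")
a=cv2.resize(t[110:290,250:440],None,fx=2,fy=2,interpolation=2); b=cv2.resize(s[110:290,220:410],None,fx=2,fy=2,interpolation=2)
cv2.imwrite("pics/a2.png",np.hstack([a,b]))
E
```

```text
clock: 6.7
position: [0.6416, -0.048, 0.3015]
ee_rot: [3.065, -0.684, 0.007]
force: [-4.4, -0.3, 11.0]
width: 0.124
t 6.7 tcp [ 0.6416 -0.048   0.3015] holdchest [0.0367 0.0007 0.3203] F [-4.4 -0.3 11. ] w 11.4 q [-0.43  0.46  0.65  1.45 -0.28  1.32 -0.19] zax [ 0.005 -0.    -1.   ]
1.2 (array([-0.0273,  0.0007,  0.0123]), array([ 0.    , -0.0048,  0.0008]))
1.25 (array([-0.0168,  0.0007,  0.0086]), array([ 0.    , -0.0048,  0.0008]))
1.3 (array([-0.0062,  0.0007,  0.0054]), array([ 0.    , -0.0048,  0.0008]))
1.33 (array([0.0003, 0.0007, 0.0037]), array([ 0.    , -0.0048,  0.0008]))
1.35 (array([0.0046, 0.0007, 0.0027]), array([ 0.    , -0.0048,  0.0008]))
```

View pics/a2.png

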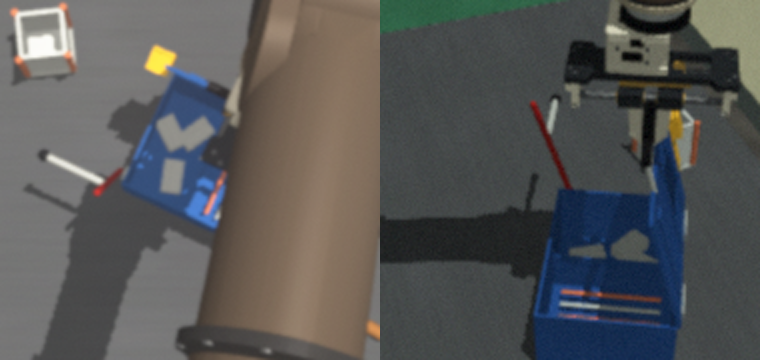

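Both views show the lid standing nearly upright in the grip at about 1.32 rad, with the rod where it was. I'll nudge it towards the stop, release and lift off.

```bash
python3 -m pendant '[{"dp":[0.004,0,0.001],"rotation":[0,0,0],"fingers":0.9},{"dp":[0.006,0,0.002],"rotation":[0,0,0],"fingers":0.9},{"dp":[0.006,0,0.002],"rotation":[0,0,0],"fingers":0.9},{"dp":[0.006,0,0.002],"rotation":[0,0,0],"fingers":0.5},{"dp":[0.006,0,0.002],"rotation":[0,0,0],"fingers":0.4},{"dp":[0.006,0,0.002],"rotation":[0,0,0],"fingers":0.4},{"dp":[0.006,0,-0.03],"rotation":[0,0,0],"fingers":0.4},{"dp":[0.006,0,-0.06],"rotation":[0,0,0],"fingers":0.4},{"dp":[0.006,0,-0.08],"rotation":[0,0,0],"fingers":0.4},{"dp":[0.006,0,-0.08],"rotation":[0,0,0],"fingers":0.4}]' 25
python3 - <<'E'
from h import *
st()
def pin(a,y=.198): return w((-.07-.12*np.cos(a),y,.07+.12*np.sin(a)))
p=pin(1.26); print(p, goal([p[0],p[1],.36]),goal([p[0],p[1],.25]))
t=arm.get_image("top");s=arm.get_image("side")
a=cv2.resize(t[110:290,250:440],None,fx=2,fy=2,interpolation=2); b=cv2.resize(s[110:290,220:410],None,fx=2,fy=2,interpolation=2)
cv2.imwrite("pics/a3.png",np.hstack([a,b]))
E
```

```text
clock: 8.05
position: [0.6475, -0.0509, 0.3829]
ee_rot: [3.065, -0.684, 0.013]
force: [0.7, -0.5, -0.5]
width: 0.299
t 8.05 tcp [ 0.6475 -0.0509  0.3829] holdchest [0.0432 0.0006 0.4017] F [ 0.7 -0.5 -0.5] w 27.5 q [-0.41  0.44  0.67  1.28 -0.27  1.5  -0.21] zax [ 0.008  0.001 -1.   ]
[0.59576104 0.19158557 0.18425084] (array([-0.1501, -0.1975,  0.0218]), array([-0.0008, -0.0082,  0.0006])) (array([-0.1511, -0.1974,  0.1318]), array([-0.0008, -0.0082,  0.0006]))
```

View pics/a3.png

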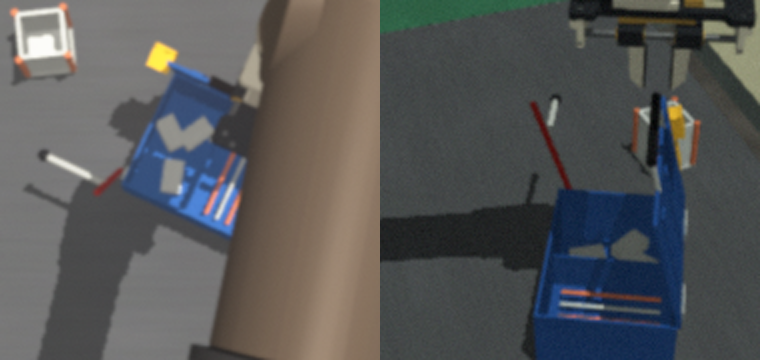

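The lid stands free at its stop in both views, and the rod is unmoved. Next I'll go above the pin.

```bash
python3 -m pendant '[{"dp":[-0.03,-0.04,0],"rotation":[0,0,0],"fingers":0.35},{"dp":[-0.06,-0.08,0],"rotation":[0,0,0],"fingers":0.35},{"dp":[-0.09,-0.12,0],"rotation":[0,0,0],"fingers":0.35},{"dp":[-0.12,-0.16,0.02],"rotation":[0,0,0],"fingers":0.35},{"dp":[-0.15,-0.1975,0.04],"rotation":[0,-0.008,0],"fingers":0.35},{"dp":[-0.151,-0.1975,0.08],"rotation":[0,-0.008,0],"fingers":0.35},{"dp":[-0.151,-0.1975,0.13],"rotation":[0,-0.008,0],"fingers":0.35},{"dp":[-0.151,-0.1975,0.13],"rotation":[0,-0.008,0],"fingers":0.35},{"dp":[-0.151,-0.1975,0.13],"rotation":[0,-0.008,0],"fingers":0.35}]' 15
python3 - <<'E'
from h import *
st()
def pin(a,y=.198): return w((-.07-.12*np.cos(a),y,.07+.12*np.sin(a)))
print(goal(pin(1.26),hold=True))
t=arm.get_image("top");s=arm.get_image("side")
a=cv2.resize(t[110:290,250:440],None,fx=2,fy=2,interpolation=2); b=cv2.resize(s[110:290,220:410],None,fx=2,fy=2,interpolation=2)
cv2.imwrite("pics/a4.png",np.hstack([a,b]))
E
```

```text
clock: 9.28
position: [0.595, 0.1921, 0.2511]
ee_rot: [-3.065, 0.685, 0.004]
force: [0.1, 0.0, 0.8]
width: 0.328
t 9.28 tcp [0.595  0.1921 0.2511] holdchest [-0.1075  0.1981  0.2699] F [0.1 0.  0.8] w 30.2 q [-0.79  0.45  0.6   1.57 -0.27  1.2  -0.59] zax [-0.002  0.    -1.   ]
(array([0.0011, 0.0001, 0.0857]), array([-0.0001,  0.0024,  0.0003]))
```

View pics/a4.png

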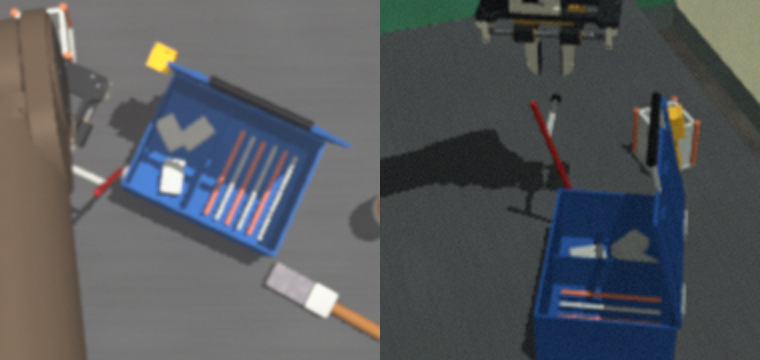

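The fingertips, at (535,65) and (565,65) in the side view, straddle the pin at (553,112). I'll go down and pinch lightly.

```bash
python3 -m pendant '[{"dp":[0.001,0,0.04],"rotation":[0,0,0],"fingers":0.35},{"dp":[0.001,0,0.075],"rotation":[0,0,0],"fingers":0.35},{"dp":[0.001,0,0.085],"rotation":[0,0,0],"fingers":0.35},{"dp":[0.001,0,0.085],"rotation":[0,0,0],"fingers":0.35},{"dp":[0.001,0,0.085],"rotation":[0,0,0],"fingers":0.9},{"dp":[0.001,0,0.085],"rotation":[0,0,0],"fingers":0.9},{"dp":[0.001,0,0.085],"rotation":[0,0,0],"fingers":0.9},{"dp":[0.001,0,0.085],"rotation":[0,0,0],"fingers":0.9}]' 8
python3 - <<'E'
from h import *
st()
def pin(a,y=.198): return w((-.07-.12*np.cos(a),y,.07+.12*np.sin(a)))
for a in np.arange(1.26,2.42,.1): print(round(a,2),goal(pin(a),hold=True)[0])
E
```

```text
clock: 10.38
position: [0.5969, 0.1923, 0.1679]
ee_rot: [-3.063, 0.684, -0.0]
force: [-1.5, 0.7, 6.2]
width: 0.104
t 10.38 tcp [0.5969 0.1923 0.1679] holdchest [-0.106   0.199   0.1867] F [-1.5  0.7  6.2] w 9.6 q [-0.77  0.53  0.56  1.67 -0.32  1.03 -0.54] zax [-0.001  0.003 -1.   ]
1.26 [-0.0007  0.0011  0.0024]
1.36 [ 0.0109  0.0011 -0.0007]
1.46 [ 0.0227  0.0011 -0.0026]
1.56 [ 0.0347  0.0011 -0.0033]
1.66 [ 0.0466  0.0011 -0.0029]
1.76 [ 0.0585  0.0011 -0.0012]
1.86 [0.0702 0.0011 0.0016]
1.96 [0.0815 0.0012 0.0056]
2.06 [0.0924 0.0012 0.0107]
2.16 [0.1027 0.0012 0.0168]
2.26 [0.1123 0.0012 0.024 ]
2.36 [0.1212 0.0013 0.0321]
```

```bash
python3 -m pendant '[{"dp":[0.011,0,-0.002],"rotation":[0,0,0],"fingers":0.9},{"dp":[0.023,0,-0.004],"rotation":[0,0,0],"fingers":0.9},{"dp":[0.035,0,-0.005],"rotation":[0,0,0],"fingers":0.9},{"dp":[0.047,0,-0.004],"rotation":[0,0,0],"fingers":0.9},{"dp":[0.059,0,-0.002],"rotation":[0,0,0],"fingers":0.9},{"dp":[0.07,0,0.001],"rotation":[0,0,0],"fingers":0.9},{"dp":[0.082,0,0.005],"rotation":[0,0,0],"fingers":0.9},{"dp":[0.092,0,0.01],"rotation":[0,0,0],"fingers":0.9},{"dp":[0.103,0,0.016],"rotation":[0,0,0],"fingers":0.9},{"dp":[0.112,0,0.023],"rotation":[0,0,0],"fingers":0.9},{"dp":[0.121,0,0.031],"rotation":[0,0,0],"fingers":0.9},{"dp":[0.121,0,0.031],"rotation":[0,0,0],"fingers":0.9}]' 8
python3 - <<'E'
from h import *
st()
t=arm.get_image("top");s=arm.get_image("side")
a=cv2.resize(t[110:290,250:440],None,fx=2,fy=2,interpolation=2); b=cv2.resize(s[110:290,220:410],None,fx=2,fy=2,interpolation=2)
cv2.imwrite("pics/a5.png",np.hstack([a,b]))
E
```

```text
clock: 11.88
position: [0.707, 0.1404, 0.136]
ee_rot: [-3.063, 0.685, -0.001]
force: [-1.0, -2.0, 0.1]
width: 0.109
t 11.88 tcp [0.707  0.1404 0.136 ] holdchest [0.0158 0.199  0.1548] F [-1.  -2.   0.1] w 10.0 q [-0.57  0.71  0.53  1.44 -0.38  1.1  -0.41] zax [-0.     0.003 -1.   ]
```

View pics/a5.png

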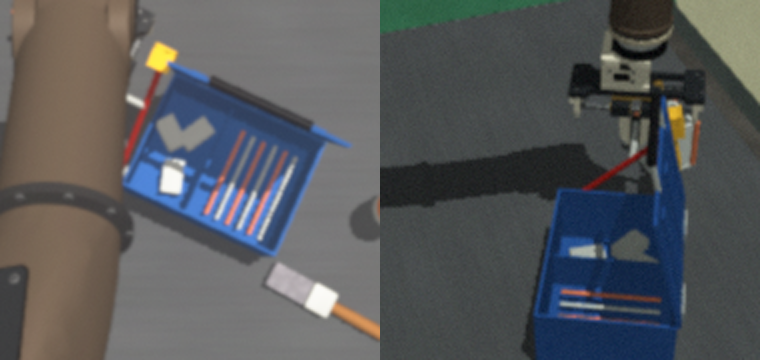

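The rod now leans back under the yellow bracket, with its tip near (155,75) in the top view, at about 2.36 rad. I'll release the pin and rise.

```bash
python3 -m pendant '[{"dp":[0,0,0],"rotation":[0,0,0],"fingers":0.4},{"dp":[0,0,0],"rotation":[0,0,0],"fingers":0.4},{"dp":[0,0,0],"rotation":[0,0,0],"fingers":0.4},{"dp":[0,0,-0.04],"rotation":[0,0,0],"fingers":0.4},{"dp":[0,0,-0.09],"rotation":[0,0,0],"fingers":0.4},{"dp":[0,0,-0.14],"rotation":[0,0,0],"fingers":0.4},{"dp":[0,0,-0.19],"rotation":[0,0,0],"fingers":0.4},{"dp":[0,0,-0.24],"rotation":[0,0,0],"fingers":0.4},{"dp":[0,0,-0.25],"rotation":[0,0,0],"fingers":0.4},{"dp":[0,0,-0.25],"rotation":[0,0,0],"fingers":0.4}]' 15
python3 - <<'E'
from h import *
st()
print(goal(bar(1.34)+[0,0,.08],hold=True))
t=arm.get_image("top");s=arm.get_image("side")
a=cv2.resize(t[110:290,250:440],None,fx=2,fy=2,interpolation=2); b=cv2.resize(s[110:290,220:410],None,fx=2,fy=2,interpolation=2)
cv2.imwrite("pics/a6.png",np.hstack([a,b]))
E
```

```text
clock: 13.22
position: [0.7064, 0.1401, 0.387]
ee_rot: [-3.063, 0.684, -0.001]
force: [-0.2, 0.7, -0.4]
width: 0.301
t 13.22 tcp [0.7064 0.1401 0.387 ] holdchest [0.0154 0.1984 0.4058] F [-0.2  0.7 -0.4] w 27.7 q [-0.56  0.58  0.6   1.04 -0.32  1.6  -0.49] zax [ 0.     0.003 -1.   ]
(array([0.0238, 0.1985, 0.008 ]), array([-0.0035, -0.0002,  0.0005]))
```

View pics/a6.png

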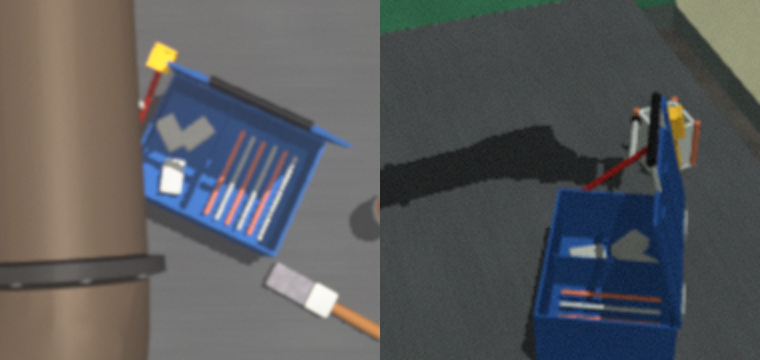

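```bash
python3 -m pendant '[{"dp":[0.005,0.04,0],"rotation":[0,0,0],"fingers":0.4},{"dp":[0.01,0.08,0],"rotation":[0,0,0],"fingers":0.4},{"dp":[0.015,0.12,0],"rotation":[0,0,0],"fingers":0.4},{"dp":[0.02,0.16,0],"rotation":[0,0,0],"fingers":0.4},{"dp":[0.025,0.1985,0.008],"rotation":[0,0,0],"fingers":0.4},{"dp":[0.025,0.1985,0.008],"rotation":[0,0,0],"fingers":0.4},{"dp":[0.025,0.1985,0.008],"rotation":[0,0,0],"fingers":0.4}]' 20
python3 - <<'E'
from h import *
st()
print(goal(bar(1.345),hold=True))
s=arm.get_image("side")
cv2.imwrite("pics/a7.png",cv2.resize(s[110:290,220:410],None,fx=3,fy=3,interpolation=2))
E
```

```text
clock: 14.2
position: [0.6437, -0.0491, 0.3754]
ee_rot: [-3.064, 0.683, 0.006]
force: [0.2, 0.7, -0.0]
width: 0.299
t 14.2 tcp [ 0.6437 -0.0491  0.3754] holdchest [0.0393 0.0006 0.3942] F [ 0.2  0.7 -0. ] w 27.5 q [-0.39  0.44  0.63  1.3  -0.26  1.49 -0.22] zax [-0.005  0.001 -1.   ]
(array([0.0015, 0.0008, 0.0768]), array([-0.0014,  0.0046,  0.001 ]))
```

View pics/a7.png

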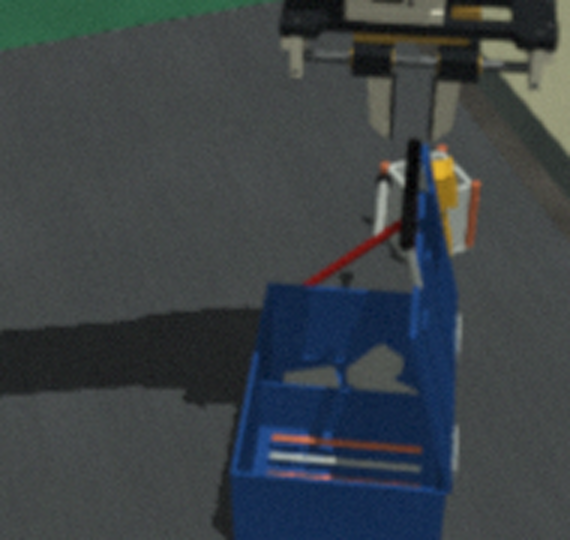

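The fingers, at columns 378 and 445, straddle the black bar at 412. I'll go down and grip.

```bash
python3 -m pendant '[{"dp":[0.0015,0,0.03],"rotation":[0,0.004,0],"fingers":0.4},{"dp":[0.0015,0,0.06],"rotation":[0,0.004,0],"fingers":0.4},{"dp":[0.0015,0,0.077],"rotation":[0,0.004,0],"fingers":0.4},{"dp":[0.0015,0,0.077],"rotation":[0,0.004,0],"fingers":0.4},{"dp":[0.0015,0,0.077],"rotation":[0,0.004,0],"fingers":0.9},{"dp":[0.0015,0,0.077],"rotation":[0,0.004,0],"fingers":0.9},{"dp":[0.0015,0,0.077],"rotation":[0,0.004,0],"fingers":0.9},{"dp":[0.0015,0,0.077],"rotation":[0,0.004,0],"fingers":0.9}]' 20
python3 - <<'E'
from h import *
st()
for a in np.arange(1.35,.97,-.05): print(round(a,2),goal(bar(a),hold=True)[0])
E
```

```text
clock: 15.25
position: [0.6455, -0.0489, 0.2996]
ee_rot: [-3.065, 0.682, -0.003]
force: [-1.2, 0.6, 6.6]
width: 0.122
t 15.25 tcp [ 0.6455 -0.0489  0.2996] holdchest [0.0407 0.0015 0.3184] F [-1.2  0.6  6.6] w 11.2 q [-0.4   0.46  0.62  1.44 -0.27  1.32 -0.2 ] zax [ 0.001  0.002 -1.   ]
1.35 [0.0006 0.0016 0.0008]
1.3 [-0.0101  0.0015  0.0034]
1.25 [-0.0208  0.0015  0.0067]
1.2 [-0.0312  0.0015  0.0104]
1.15 [-0.0415  0.0015  0.0147]
1.1 [-0.0515  0.0015  0.0195]
1.05 [-0.0612  0.0015  0.0247]
1.0 [-0.0707  0.0015  0.0305]
```

```bash
python3 -m pendant '[{"dp":[-0.005,0,0.002],"rotation":[0,0,0],"fingers":0.9},{"dp":[-0.01,0,0.003],"rotation":[0,0,0],"fingers":0.9},{"dp":[-0.0155,0,0.005],"rotation":[0,0,0],"fingers":0.9},{"dp":[-0.021,0,0.007],"rotation":[0,0,0],"fingers":0.9},{"dp":[-0.026,0,0.0085],"rotation":[0,0,0],"fingers":0.9},{"dp":[-0.031,0,0.0105],"rotation":[0,0,0],"fingers":0.9},{"dp":[-0.036,0,0.0125],"rotation":[0,0,0],"fingers":0.9},{"dp":[-0.0415,0,0.0147],"rotation":[0,0,0],"fingers":0.9},{"dp":[-0.0465,0,0.017],"rotation":[0,0,0],"fingers":0.9},{"dp":[-0.0515,0,0.0195],"rotation":[0,0,0],"fingers":0.9}]' 20
python3 - <<'E'
from h import *
st()
for a in np.arange(1.15,.97,-.02): print(round(a,2),goal(bar(a),hold=True)[0])
s=arm.get_image("side")
cv2.imwrite("pics/a8.png",cv2.resize(s[110:290,220:410],None,fx=3,fy=3,interpolation=2))
E
```

```text
clock: 16.5
position: [0.5986, -0.0267, 0.2798]
ee_rot: [-3.064, 0.681, -0.002]
force: [3.5, 1.1, 1.5]
width: 0.122
t 16.5 tcp [ 0.5986 -0.0267  0.2798] holdchest [-0.0112  0.0017  0.2986] F [3.5 1.1 1.5] w 11.2 q [-0.47  0.39  0.62  1.6  -0.24  1.23 -0.25] zax [ 0.001  0.003 -1.   ]
1.15 [ 0.0105  0.0018 -0.0051]
1.13 [ 0.0065  0.0018 -0.0032]
1.11 [ 0.0025  0.0018 -0.0013]
1.09 [-0.0015  0.0018  0.0007]
1.07 [-0.0054  0.0017  0.0028]
1.05 [-0.0093  0.0017  0.005 ]
1.03 [-0.0131  0.0017  0.0072]
1.01 [-0.0169  0.0017  0.0096]
0.99 [-0.0207  0.0017  0.012 ]
```

View pics/a8.png

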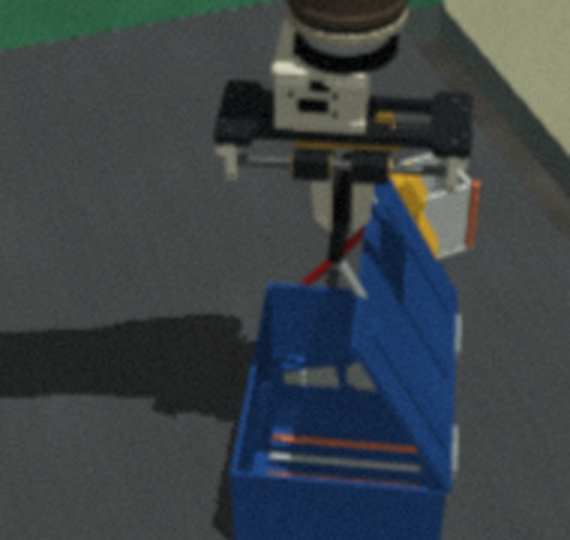

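The lid is at about 1.1 rad and coming down towards the rod. I'll ease it on slowly.

```bash
python3 -m pendant '[{"dp":[-0.003,0,0.0015],"rotation":[0,0,0],"fingers":0.9},{"dp":[-0.0055,0,0.003],"rotation":[0,0,0],"fingers":0.9},{"dp":[-0.0075,0,0.004],"rotation":[0,0,0],"fingers":0.9},{"dp":[-0.0095,0,0.005],"rotation":[0,0,0],"fingers":0.9},{"dp":[-0.0115,0,0.006],"rotation":[0,0,0],"fingers":0.9},{"dp":[-0.013,0,0.0072],"rotation":[0,0,0],"fingers":0.9},{"dp":[-0.015,0,0.0084],"rotation":[0,0,0],"fingers":0.9},{"dp":[-0.0165,0,0.0094],"rotation":[0,0,0],"fingers":0.9},{"dp":[-0.0165,0,0.0094],"rotation":[0,0,0],"fingers":0.9}]' 20
python3 - <<'E'
from h import *
st()
for a in (1.07,1.05,1.03,1.01,.99): print(round(a,2),goal(bar(a),hold=True)[0])
E
```

```text
clock: 17.68
position: [0.5837, -0.0196, 0.2705]
ee_rot: [-3.064, 0.681, -0.004]
force: [5.4, 1.1, 2.6]
width: 0.125
t 17.68 tcp [ 0.5837 -0.0196  0.2705] holdchest [-0.0277  0.0017  0.2893] F [5.4 1.1 2.6] w 11.5 q [-0.5   0.36  0.61  1.65 -0.22  1.2  -0.27] zax [ 0.002  0.003 -1.   ]
1.07 [ 0.0111  0.0018 -0.0064]
1.05 [ 0.0072  0.0018 -0.0043]
1.03 [ 0.0034  0.0018 -0.002 ]
1.01 [-0.0004  0.0018  0.0003]
0.99 [-0.0042  0.0018  0.0027]
```

```bash
python3 -m pendant '[{"dp":[-0.003,0,0.002],"rotation":[0,0,0],"fingers":0.9},{"dp":[-0.005,0,0.003],"rotation":[0,0,0],"fingers":0.9},{"dp":[-0.005,0,0.003],"rotation":[0,0,0],"fingers":0.9},{"dp":[-0.005,0,0.003],"rotation":[0,0,0],"fingers":0.9}]' 20
python3 - <<'E'
from h import *
st()
for a in (1.03,1.01,.99): print(round(a,2),goal(bar(a),hold=True)[0])
a=2.16; pin=w((-.07-.12*np.cos(a),.222,.07+.12*np.sin(a))); print("ball exp",proj("side",pin),proj("top",pin))
hole=w((.09-.1325*np.cos(1.01),.132,.1+.1325*np.sin(1.01))); tip=w((-.07-.179*np.cos(a),.132,.07+.179*np.sin(a))); print(hole,tip)
for a in (2.1,2.16,2.25,2.36):
  m=w((-.07-.1*np.cos(a),.132,.07+.1*np.sin(a)));print("rod100",a,proj("side",m))
t=arm.get_image("top");s=arm.get_image("side")
a=cv2.resize(t[110:290,250:440],None,fx=2,fy=2,interpolation=2); b=cv2.resize(s[110:290,220:410],None,fx=2,fy=2,interpolation=2)
cv2.imwrite("pics/a9.png",np.hstack([a,b]))
E
```

```text
clock: 18.18
position: [0.5828, -0.0191, 0.2698]
ee_rot: [-3.064, 0.683, -0.018]
force: [13.5, -2.2, 6.6]
width: 0.123
t 18.18 tcp [ 0.5828 -0.0191  0.2698] holdchest [-0.0289  0.0018  0.2886] F [13.5 -2.2  6.6] w 11.3 q [-0.5   0.36  0.62  1.66 -0.22  1.18 -0.27] zax [ 0.011  0.005 -1.   ]
1.03 [ 0.0044  0.0019 -0.0027]
1.01 [ 0.0006  0.0019 -0.0004]
0.99 [-0.0031  0.0019  0.0019]
ball exp [342.37167978 165.5654244 ] [289.26460021 154.44060482]
[0.68187274 0.07812236 0.21220522] [0.69086825 0.07388939 0.21881764]
rod100 2.1 [334.41113249 187.99913494]
rod100 2.16 [336.16585055 188.96641684]
rod100 2.25 [338.65164765 190.55148888]
rod100 2.36 [341.42338952 192.68651106]
```

View pics/a9.png

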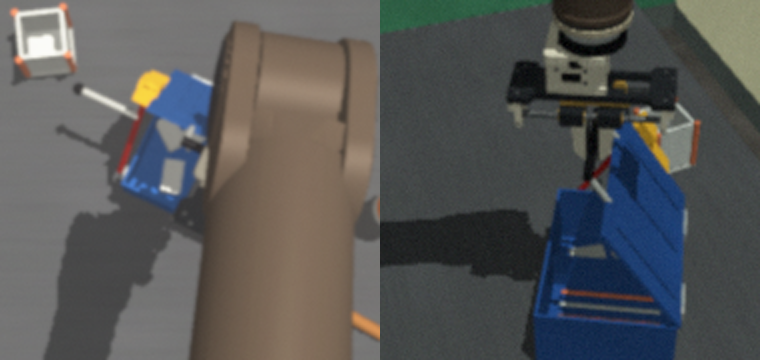

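The force rose from 5 to 15 N over about 1 mm. The pin's ball, at full-image pixel (289,155) in the top view, matches the prediction for rod 2.16 rad of (289.3,154.4), so the tip is seated. I'll relieve the preload, open and lift off.

```bash
python3 -m pendant '[{"dp":[0.001,0,-0.0005],"rotation":[0,0.01,0],"fingers":0.9},{"dp":[0.001,0,-0.0005],"rotation":[0,0.01,0],"fingers":0.9},{"dp":[0.001,0,-0.0005],"rotation":[0,0.01,0],"fingers":0.4},{"dp":[0.001,0,-0.0005],"rotation":[0,0.01,0],"fingers":0.4},{"dp":[0.001,0,-0.0005],"rotation":[0,0.01,0],"fingers":0.4},{"dp":[0,0,-0.03],"rotation":[0,0.01,0],"fingers":0.4},{"dp":[0,0,-0.07],"rotation":[0,0.01,0],"fingers":0.4},{"dp":[0,0,-0.11],"rotation":[0,0.01,0],"fingers":0.4},{"dp":[-0.05,0,-0.13],"rotation":[0,0.01,0],"fingers":0.4},{"dp":[-0.1,0,-0.13],"rotation":[0,0.01,0],"fingers":0.4},{"dp":[-0.15,0,-0.13],"rotation":[0,0.01,0],"fingers":0.4},{"dp":[-0.2,0,-0.13],"rotation":[0,0.01,0],"fingers":0.4},{"dp":[-0.25,0,-0.13],"rotation":[0,0.01,0],"fingers":0.4},{"dp":[-0.25,0,-0.13],"rotation":[0,0.01,0],"fingers":0.4},{"dp":[-0.25,0,-0.13],"rotation":[0,0.01,0],"fingers":0.4}]' 20
python3 - <<'E'
from h import *
st()
b=bar(1.01); print("bar exp",proj("side",b),proj("top",b))
t=arm.get_image("top");s=arm.get_image("side")
a=cv2.resize(t[110:290,250:440],None,fx=2,fy=2,interpolation=2); b=cv2.resize(s[110:290,220:410],None,fx=2,fy=2,interpolation=2)
cv2.imwrite("pics/a10.png",np.hstack([a,b])); cv2.imwrite("pics/a10t.png",t)
E
```

```text
clock: 20.15
position: [0.3552, 0.0866, 0.3972]
ee_rot: [-3.066, 0.683, -0.034]
force: [0.4, 0.1, 0.1]
width: 0.301
t 20.15 tcp [0.3552 0.0866 0.3972] holdchest [-0.28    0.0005  0.416 ] F [0.4 0.1 0.1] w 27.6 q [-0.88 -0.18  0.4   1.86  0.08  1.43 -0.94] zax [ 0.021  0.005 -1.   ]
bar exp [327.39358137 180.93131643] [365.78328645 191.38659817]
```

View pics/a10.png

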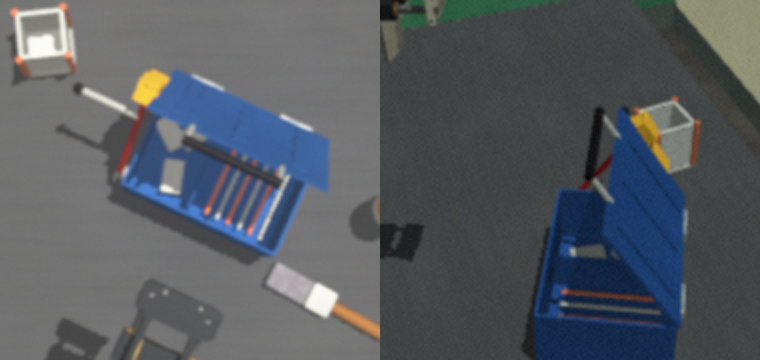

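View pics/a10t.png

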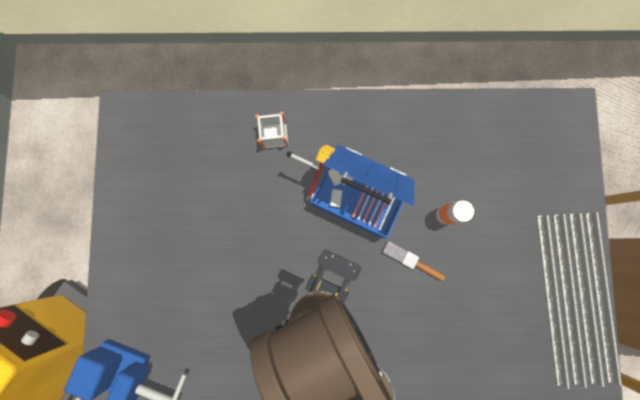

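The bar's middle is at (366,190) in the full top view, against a prediction of (365.8,191.4) for 1.01 rad. The ball is still at (289,154). The weldment (271,131), can (462,211) and brush haven't moved. I'll wait briefly, check for drift, then hand in.

```bash
python3 -m pendant '[{"dp":[0,0,0],"rotation":[0,0,0],"fingers":0.4},{"dp":[0,0,0],"rotation":[0,0,0],"fingers":0.4},{"dp":[0,0,0],"rotation":[0,0,0],"fingers":0.4},{"dp":[0,0,0],"rotation":[0,0,0],"fingers":0.4},{"dp":[0,0,0],"rotation":[0,0,0],"fingers":0.4},{"dp":[0,0,0],"rotation":[0,0,0],"fingers":0.4},{"dp":[0,0,0],"rotation":[0,0,0],"fingers":0.4},{"dp":[0,0,0],"rotation":[0,0,0],"fingers":0.4}]'
python3 - <<'E'
from h import *
t=arm.get_image("top"); t0=cv2.imread("pics/a10t.png"); ti=cv2.imread("pics/top0.png")
print("drift diff chest",cv2.absdiff(t,t0)[140:250,270:430].max(), "weld/can/brush vs start",[cv2.absdiff(t,ti)[a:b,c:d].max() for a,b,c,d in((105,152,250,284),(195,230,445,480),(240,285,380,450))])
arm.sign_off()
E
```

```text
clock: 21.25
position: [0.3557, 0.0864, 0.397]
ee_rot: [3.066, -0.686, 0.033]
force: [0.0, -0.4, 0.2]
width: 0.299
drift diff chest 10 weld/can/brush vs start [np.uint8(11), np.uint8(10), np.uint8(10)]
the job is handed in; nothing more can be done
```

The lid is propped open on the rod, the gripper has let go and backed clear, and the job is handed in. It took about 21 s of the 67 s allowed; hand-in reports no verdict.

I lifted the lid by its bar to its stop, about 1.35 rad, and pinched the pin to swing the rod back to about 2.36 rad. Then I gripped the bar again and eased the lid down to about 1.01 rad.

**Seating:** The bar pushed back firmly at 1.01 rad, with the force rising from about 5 to 15 N over about 1 mm. After release, the pin's ball and the bar were within about 1.5 pixels of where they should be for rod 2.16 rad and lid 1.01 rad. I judged the tip's position in the hole from these, because the hole itself can't be seen.

**Stability:** There was no visible drift over the last second before hand-in. The arm was clear and its force reading was near zero.

**Bystanders:** The weldment, can and brush look the same in the top view as at the start, within image noise.

No check failed or disagreed.

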